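# Raise the filming stand over the hob

### The job

I want to film the dish from above: press the orange release button on the foot of the little camera stand so that its latch lets the camera spring up a little, then take hold of the camera and pull it straight up, past the first stop to the second stop, where both tube sections are fully out. Nothing locks it up there (it sinks when let go), so finish while still holding the camera at full height with the gripper. Leave the pan, spice jar, jar lid, measuring spoon, spatula and bowl where they are.

Things in the scene. Friction and masses are not known exactly. Their poses are not given: they have to be found in the camera images.
- stand: camera stand, fixed to the worktop: flat silver foot 175 (x) x 100 (y) x 18 mm high, from x = -120 to +55 mm, and an upright dark outer tube 36 mm in diameter (42 mm collar at its top), 100 mm high. Origin: on the tube's axis at worktop level; x points from the button to the tube (the lens looks along +x), z up.
- release_button_top (a point): centre of the top face of the round orange push button (30 mm in diameter, in a black 46 mm housing), on the foot 88 mm from the tube's axis on the stand's -x side, top face 40 mm above the worktop when not pressed. Press it straight down.
- release_button (a joint): travel of the button, 0 = up, 0.006 m = fully down; springs back when let go. The latch lets go at about 3.5 mm; fully down takes about 5 N. One press is enough: the camera springs up and the latch cannot catch it again.
- camera: dark blue camera block on top of the stand, 50 (x) x 36 (y) x 46 mm high, about 0.11 kg, a black lens 30 mm in diameter stands out 14 mm on its +x side; below it a 32 mm disc 6 mm high. Axes as the stand's; origin at the disc's underside on the tube's axis, 105 mm above the worktop while latched. Grip it from above across its 36 mm width (along y).
- camera_grip (a point): centre of the camera block, 29 mm above camera's origin, 23 mm below its flat top; 134 mm above the worktop while latched, about 152 mm after the latch has let go, 264 mm at the second stop.
- upper_section (a joint): how far the upper (thin) tube with the camera is out of the lower section: 0 = latched, cannot be pulled; about 0.014 to 0.022 m once the latch has let go and the camera floats on its spring; 0.065 m = its end, the first stop. A spring pulls it back with 4 to 6 N there.
- lower_section (a joint): how far the lower (thick) section is out of the outer tube: 0 = in, 0.065 m = its end. It follows when one pulls on past the first stop, from about 7.5 N of pull to about 9 N at its end, the second stop, where both sections are at 0.065 m and the camera is 130 mm above its latched height. It slides back in when let go.
- braiser: bystander: white enamelled pan, 290 mm in diameter, 75 mm high, two ear handles, on the black hob on the left; origin: centre of its underside
- spice_jar: bystander: amber spice jar with black cap, 44 mm in diameter, 85 mm high, standing near the stand; origin: centre of its underside
- jar_lid: bystander: black jar lid lying flat near the stand, 62 mm in diameter, 14 mm high; origin: centre of its underside
- measuring_spoon: bystander: white measuring spoon lying near the stand, about 120 mm long, 12 mm high at the bowl (+x end); origin: middle of its underside
- spatula: bystander: wooden spatula 280 mm long, lying on the right; origin: about its middle, handle to -x
- glass_bowl: bystander: glass bowl, 150 mm in diameter, 65 mm high, on the right; origin: centre of its underside

How it is judged:
By the outcome, as a careful person would: the job done as asked, in the order asked, and still so for the second after the job is handed in, while the arm keeps its last pose, push and grip.
It also fails if it takes over 43 s, if anything falls off the work surface, if the arm or the gripper's body presses on something with over 40 N, if the wrist force passes 120 N, or if a joint passes its speed limit or range.

### The arm

A 6-joint arm with a two-finger parallel gripper is mounted at the origin on the work surface. World frame = base frame: x ahead of the robot, y to its left, z up, the work surface at z = 0. Lengths are in m, angles in rad, forces in N, time in s.
With the tool pointing down it reaches from about 0.35 to 0.725 m from the base axis. Payload 6 kg.
Tool frame: the origin (TCP) lies at the very end of the fingers, on their centre line; the grasp point (between the pads) lies behind it (arm.hold_point_z is the z of the grasp point in the tool frame, in m); z points along the fingers, y is the line along which they close (so a half turn about z gives the same grasp; the last joint's range is limited). The gripper opens to 85 mm and grips with 20 to 120 N. Pads are 22 mm wide; open, the fingers measure 114 mm over their backs; the gripper's body (76 mm by 85 mm) begins 54 mm behind the grasp point. The pads swing forward as they close: fully open they stand 13 mm farther back than shut.
Start: joints at [1.637, 0.04, 0.085, 0, -1.615, -0.334], TCP at [0.159, 0.579, 0.231] pointing down, gripper open.
Joint ranges: [-2.56, 2.56], [-1.29, 2.01], [-1.08, 1.49], [-3.29, 1.98], [-2.81, -0.18], [-2.99, 2.99]. Speed limits (rad/s): [2.57, 2.57, 3.01, 3.14, 3.14, 3.14].

### API

Orientations are given as a 3x3 rotation matrix whose columns are the frame's x, y, z axes.
In Python, from workcell import arm, eyes, order gives the robot as it stands (arm), with the cameras (eyes) and the job (order).
- The arm moves only by the shell command python3 jog.py 'ROWS' [FORCE]. ROWS is rows parted by semicolons, their numbers by spaces, 1 to 10 of them, each of 7 numbers: a rotation vector rx, ry, rz in rad, then dx, dy, dz in m, then the finger opening in m; each row shifts and turns the commanded pose from where the row before left it, along the tool's axes as they then stand; what a row does not reach is not made up. A row lasts 1/8 s, in which the tool goes at most 0.0625 m and 0.188 rad, less where a joint would pass 70% of its speed; a pose out of reach is approached as far as the arm can. The fingers move at their own pace and stop on an object; FORCE is the grip in N (left out, the last holds). Time passes only in rows, so rows that do not move let the fingers close. It prints the time, the measured TCP pose, the force, the opening and the grip force at its end.
- arm.read_state(): the state, without advancing time (a new reading comes with each control period).
- eyes.capture(name): name is "scene" or "top" or "wrist"; returns a dict with "pixels" (480x640x3 uint8, red, green, blue), "camera_matrix" (3x3 intrinsics, pixels), "distortion" ([k1, k2, p1, p2, k3] as OpenCV has them; the pictures are not rectified), "rvec" (rotation vector, rad) and "tvec" (3), from world to camera coordinates, as OpenCV has them. Camera axes: x right, y down, z forward; pixel columns grow to the right and rows downward; lengths in m; the calibration is good to about 2 mm. A picture is of the moment at which its call begins. There is no depth.
- order.sign_off(): hands the job in; it is judged then, once.
The state is a dict: "clock": time; "joint_positions": joint angles; "joint_velocities": joint speeds; "effort": joint torques, N m; "eef_pos": TCP position; "ee_rot": TCP orientation; "ft_force": force on the tool from outside, world axes, zero at the start; "ft_torque": the same for the moment, N m; "gripper_width": finger opening in m; "gripper_force": force on a finger pad.
Only numpy, scipy, OpenCV 4.12 (cv2) and the standard library are available. Lean on these libraries where they do the work, as an engineer would, in place of code of your own. Each camera call takes 0.05 s, during which the arm holds its last target. There are 200 camera calls.

## Working session

There is one attempt and no reset: what is moved stays moved. The work goes in short steps, Python scripts to look and compute and a shell command to move; the robot and the scene stay as the last step left them, time stands still between calls to the robot, and variables do not carry over. Pictures are saved under pics/ and viewed, at most 10 in all, crops included, and the job is handed in when it is done.

```bash
ls; mkdir -p pics; python3 - <<'E'
from workcell import arm, eyes, order
import cv2,numpy as np
s=arm.read_state()
print(s['clock'],s['eef_pos'],s['ee_rot'],s['gripper_width'],arm.hold_point_z)
for n in ['scene','top']:
    c=eyes.capture(n); cv2.imwrite(f'pics/{n}0.png',c['pixels'][:,:,::-1]); np.savez(f'pics/{n}0.npz',**c)
E
```

```text
jog.py
pics
workcell.py
0.0 [0.15861276 0.57830728 0.23025947] [[ 9.64351279e-01 -2.64625192e-01 -3.44302394e-04]
 [-2.64625381e-01 -9.64349669e-01 -1.76718962e-03]
 [ 1.35614992e-04  1.79530272e-03 -9.99998379e-01]] 0.08587933430153487 -0.0187
```

View pics/top0.png

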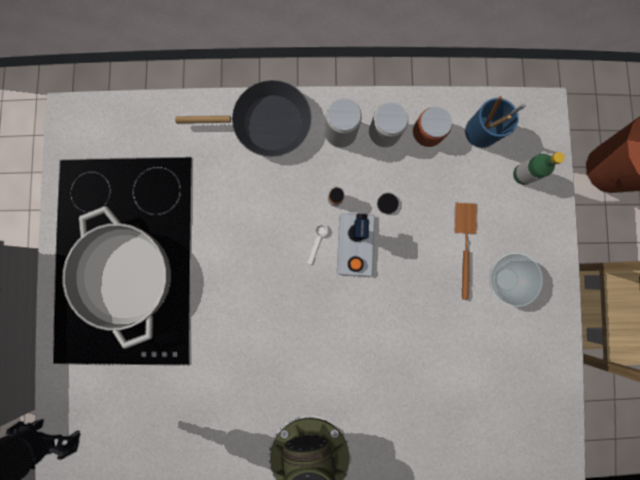

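View pics/scene0.png

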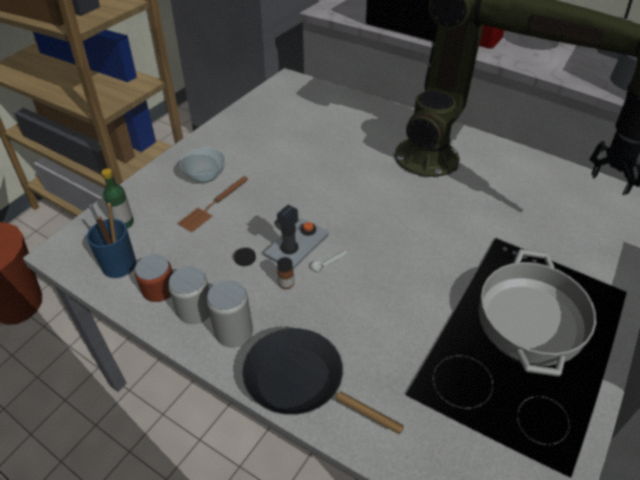

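The top view shows the stand's foot at about (357,245), the orange button at (356,265) and the camera at (361,227). The jar is at (337,196), the lid at (388,203) and the spoon at (318,243). I'll enlarge this region.

```bash
cat > h.py <<'E'
import numpy as np,cv2
def ray(c,uv,z):
    "world point at height z seen at pixel uv"
    R=cv2.Rodrigues(c['rvec'])[0]; C=-R.T@np.ravel(c['tvec'])
    p=cv2.undistortPoints(np.array([[uv]],float),c['camera_matrix'],c['distortion'])[0,0]
    d=R.T@np.r_[p,1]; return C+d*(z-C[2])/d[2]
def proj(c,P):
    return cv2.projectPoints(np.array(P,float),c['rvec'],c['tvec'],c['camera_matrix'],c['distortion'])[0][:,0]
def orange(c,box):
    x0,y0,x1,y1=box; im=c['pixels'][y0:y1,x0:x1].astype(int)
    m=(im[...,0]>130)&(im[...,0]-im[...,2]>90)
    ys,xs=np.nonzero(m); return xs.mean()+x0,ys.mean()+y0,len(xs)
E
python3 - <<'E'
from h import *
t=dict(np.load('pics/top0.npz'));s=dict(np.load('pics/scene0.npz'))
for c,b in((t,(340,250,375,280)),(s,(295,215,325,240))):
    u=orange(c,b); print(u,ray(c,u[:2],.039))
a=t['pixels'][185:285,300:410,::-1]; b=s['pixels'][190:290,230:340,::-1]
cv2.imwrite('pics/crop1.png',cv2.resize(np.hstack([a[:,:],b]),None,fx=3.6,fy=3.6,interpolation=cv2.INTER_CUBIC))
E
```

```text
(np.float64(355.4712643678161), np.float64(263.55172413793105), 87) [ 0.54301764 -0.13370375  0.039     ]
(np.float64(307.94444444444446), np.float64(225.55555555555554), 36) [ 0.5449424  -0.13269824  0.039     ]
```

View pics/crop1.png

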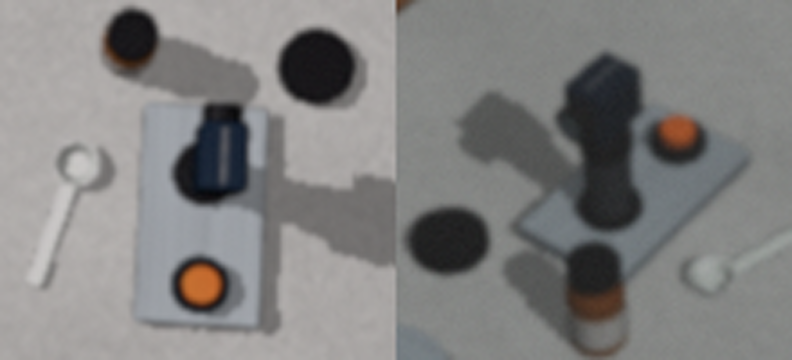

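The crop shows the foot corners at (145,103), (267,108), (259,327) and (134,320). The button is at (201,285) and the camera block's top spans about (196..247, 122..192). Nothing stands on the foot between the button and the tube.

```bash
python3 - <<'E'
from h import *
t=dict(np.load('pics/top0.npz'))
f=lambda u,v,z: ray(t,((u+.5)/3.6-.5+300,(v+.5)/3.6-.5+185),z)
TL,TR,BR,BL=[f(*p,.018) for p in((145,103),(267,108),(259,327),(134,320))]
x=(TL+TR-BL-BR)/2; y=(TL+BL-TR-BR)/2
print(np.linalg.norm(x),np.linalg.norm(y),np.degrees([np.arctan2(x[1],x[0]),np.arctan2(-y[0],y[1])]))
ctr=(TL+TR+BL+BR)/4; xx=x/np.linalg.norm(x); yaw=np.arctan2(x[1],x[0])
print('axis from foot',ctr+.0325*xx, 'button from foot',ctr-(.088-.0325)*xx)
b=f(201,285,.04); print('button',b,'axis from button',b+.088*xx)
c=f(222,155,.157);print('cam top centre',c)
for n,z,p in(('jar',.085,(133,37)),('lid',.014,(317,66)),('spoon',.01,(80,165))):print(n,f(*p,z))
from workcell import arm, eyes, order
s=arm.read_state();R=s['ee_rot'];p=np.array(s['eef_pos'])
print('tool x heading',np.degrees(np.arctan2(R[1,0],R[0,0])))
print('delta to button tool axes',R.T@(b-p))
E
```

```text
0.17247830898189057 0.0975932604395306 [-3.54884949 -3.38709311]
axis from foot [ 0.63113306 -0.13907914  0.018     ] button from foot [ 0.54330181 -0.13363198  0.018     ]
button [ 0.54229282 -0.13359545  0.04      ] axis from button [ 0.63012407 -0.1390426   0.04      ]
cam top centre [ 0.63087244 -0.13851914  0.157     ]
jar [ 0.72825493 -0.08143955  0.085     ]
lid [ 0.71627824 -0.23223134  0.014     ]
spoon [ 0.63916175 -0.04204338  0.01      ]
tool x heading -15.343422206363815
delta to button tool axes [0.55836114 0.58473313 0.19139209]
```

```bash
r='0 0 0 .04 .042 0 0'; python3 jog.py '0 0 0 .04 .042 0 0;0 0 0 .04 .042 0 0;0 0 0 .04 .042 0 0;0 0 0 .04 .042 0 0;0 0 0 .04 .042 0 0;0 0 0 .04 .042 0 0;0 0 0 .04 .042 0 0;0 0 0 .04 .042 0 0;0 0 0 .04 .042 0 0;0 0 0 .04 .042 0 0' 30
cat >> h.py <<'E'
def go(target,yaw=-3.5):
    from workcell import arm, eyes, order
    s=arm.read_state();R=np.array(s['ee_rot']);a=np.radians(yaw);c,n=np.cos(a),np.sin(a)
    G=np.array([[c,n,0],[n,-c,0],[0,0,-1]])
    print('t',s['clock'],'tcp',np.round(s['eef_pos'],4),'w',s['gripper_width'],'F',np.round(s['ft_force'],1))
    print('rotvec',np.round(cv2.Rodrigues(R.T@G)[0].ravel(),4),'d now',np.round(R.T@(np.array(target)-s['eef_pos']),4),'d after turn',np.round(G.T@(np.array(target)-s['eef_pos']),4))
E
python3 - <<'E'
from h import *
from workcell import arm, eyes, order
go([.5435,-.1335,.07])
s=arm.read_state();c=eyes.capture('wrist');R=cv2.Rodrigues(c['rvec'])[0];C=-R.T@np.ravel(c['tvec'])
print('wrist cam in tool',np.array(s['ee_rot']).T@(C-s['eef_pos']), s['joint_positions'])
E
```

```text
clock: 1.35
eef_pos: [0.4337, 0.0659, 0.2312]
ee_rot: [[0.964, -0.264, 0.0], [-0.264, -0.964, 0.0], [0.0, -0.0, -1.0]]
ft_force: [1.5, 0.9, 0.3]
gripper_width: -0.0003
gripper_force: 0.0
t 1.35 tcp [0.4337 0.0659 0.2312] w -0.00031695212701488094 F [1.5 0.9 0.3]
rotvec [-5.000e-04 -2.000e-04 -2.063e-01] d now [0.1585 0.1634 0.1612] d after turn [0.1217 0.1923 0.1612]
wrist cam in tool [ 0.0742253  -0.00016782 -0.14226519] [ 6.15101585e-01 -4.01903315e-01 -2.99904163e-01 -1.54349944e-04
 -1.67229558e+00  6.88269331e-01]
```

The wrist camera sticks out 74 mm along tool x at about the height the camera springs to, so I'll turn the tool sideways for the press.

```bash
python3 jog.py '0 0 0 .0396 .0408 0 0;0 0 0 .0396 .0408 0 0;0 0 0 .0396 .0408 0 0;0 0 0 .0396 .0408 0 0;0 0 .187 0 0 .02 0;0 0 .187 0 0 .02 0;0 0 .187 0 0 .02 0;0 0 .187 0 0 .02 0;0 0 .187 0 0 .02 0;0 0 .187 0 0 .02 0'
python3 - <<'E'
from h import *
go([.5435,-.1335,.045],-90)
from workcell import arm, eyes, order
t=eyes.capture('wrist');cv2.imwrite('pics/w1.png',t['pixels'][:,:,::-1]);print(arm.read_state()['joint_positions'])
E
```

```text
clock: 2.65
eef_pos: [0.5426, -0.1314, 0.1102]
ee_rot: [[0.174, -0.985, -0.001], [-0.985, -0.174, 0.0], [-0.0, 0.001, -1.0]]
ft_force: [-0.2, 0.0, -0.0]
gripper_width: -0.0003
gripper_force: 0.0
t 2.65 tcp [ 0.5426 -0.1314  0.1102] w -0.00028266152210836275 F [-0.2  0.  -0. ]
rotvec [0.0008 0.0002 0.1747] d now [ 0.0022 -0.0006  0.0652] d after turn [ 0.0021 -0.0009  0.0652]
[ 0.12184079 -0.04825936 -0.22941965 -0.00171781 -1.39473028  0.04543855]
```

View pics/w1.png

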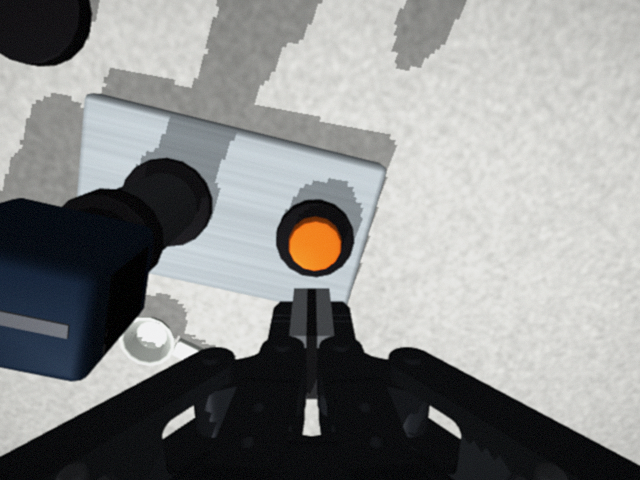

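The wrist view shows the button at (315,243) with the closed fingertips beside it. The knuckles spread sideways towards the camera block, so I'll turn the tool a further 64° to keep them clear, and check the button position with this view.

```bash
python3 jog.py '0 0 .187 0 0 0 0;0 0 .187 0 0 0 0;0 0 .187 0 0 0 0;0 0 .187 0 0 0 0;0 0 .187 0 0 0 0;0 0 .187 0 0 0 0'
python3 - <<'E'
from h import *
from workcell import arm, eyes, order
t=eyes.capture('wrist');u=orange(t,(0,0,640,480));b=ray(t,u[:2],.04);print(u,b)
go([*b[:2],.045],-144)
E
```

```text
clock: 3.45
eef_pos: [0.5428, -0.1315, 0.1115]
ee_rot: [[-0.81, -0.586, -0.0], [-0.586, 0.81, -0.0], [0.0, 0.0, -1.0]]
ft_force: [0.1, 0.3, -0.5]
gripper_width: 0.0
gripper_force: 0.0
(np.float64(309.5115346038114), np.float64(243.80541624874624), 1994) [ 0.54057971 -0.13462159  0.04      ]
t 3.5 tcp [ 0.5428 -0.1315  0.1115] w 0.00019423161005635697 F [ 0.4 -0.6  0.2]
rotvec [ 0.0001 -0.0003 -0.0092] d now [ 0.0036 -0.0012  0.0665] d after turn [ 0.0037 -0.0012  0.0665]
```

```bash
python3 jog.py '0 0 0 .002 -.001 .02 0;0 0 0 0 0 .025 0;0 0 0 0 0 .018 0;0 0 0 0 0 .006 0;0 0 0 0 0 .004 0;0 0 0 0 0 .003 0;0 0 0 0 0 .001 0;0 0 0 0 0 0 0'
python3 - <<'E'
from h import *
from workcell import arm, eyes, order
for n in ['scene']:
    c=eyes.capture(n); a=c['pixels'][150:290,220:360,::-1]; b=np.load('pics/scene0.npz')['pixels'][150:290,220:360,::-1]
    cv2.imwrite('pics/s2.png',cv2.resize(np.hstack([b,a]),None,fx=2.8,fy=2.8,interpolation=cv2.INTER_CUBIC))
E
```

```text
clock: 4.5
eef_pos: [0.5423, -0.1338, 0.0349]
ee_rot: [[-0.808, -0.589, 0.001], [-0.589, 0.808, -0.0], [-0.001, -0.001, -1.0]]
ft_force: [-1.8, -1.1, 4.7]
gripper_width: -0.0001
gripper_force: 1.7
```

View pics/s2.png

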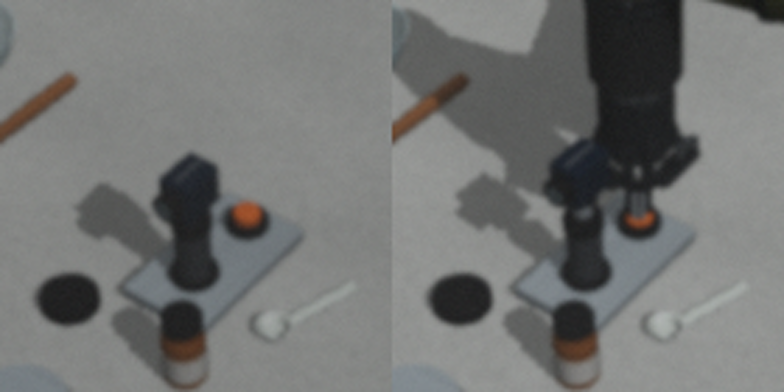

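The camera has sprung up: the thin tube now shows below it at crop (584,212), and the press read 4.7 N. I'll lift clear, turn 0.69 rad to the half-turn grasp heading and open the fingers.

```bash
python3 jog.py '0 0 0 0 0 -.02 0;0 0 0 0 0 -.05 0;0 0 0 0 0 -.06 0;0 0 0 0 0 -.06 0;0 0 0 0 0 -.03 .085;0 0 .1725 0 0 0 .085;0 0 .1725 0 0 0 .085;0 0 .1725 0 0 0 .085;0 0 .1725 0 0 0 .085;0 0 0 0 0 0 .085'
python3 - <<'E'
from h import *
go([.631,-.139,.133],176.5)
from workcell import arm, eyes, order
for n in ['scene','top','wrist']:
    c=eyes.capture(n); np.savez(f'pics/{n}3.npz',**c)
    a=c['pixels'] if n=='wrist' else c['pixels'][170:290,300:420] if n=='top' else c['pixels'][170:290,230:350]
    globals()[n]=cv2.resize(a,(533,400) if n=='wrist' else (400,400),interpolation=cv2.INTER_CUBIC)[:,:,::-1]
cv2.imwrite('pics/t3.png',np.hstack([top,scene]));cv2.imwrite('pics/w3.png',wrist)
E
```

```text
clock: 5.8
eef_pos: [0.5421, -0.1332, 0.2539]
ee_rot: [[-0.998, 0.058, 0.0], [0.058, 0.998, 0.0], [-0.0, 0.001, -1.0]]
ft_force: [-0.2, 1.0, -0.4]
gripper_width: 0.0849
gripper_force: 0.0
t 5.8 tcp [ 0.5421 -0.1332  0.2539] w 0.08485080225136038 F [-0.2  1.  -0.4]
rotvec [0.0005 0.0001 0.0027] d now [-0.089  -0.0006  0.121 ] d after turn [-0.0891 -0.0003  0.1209]
```

View pics/t3.png

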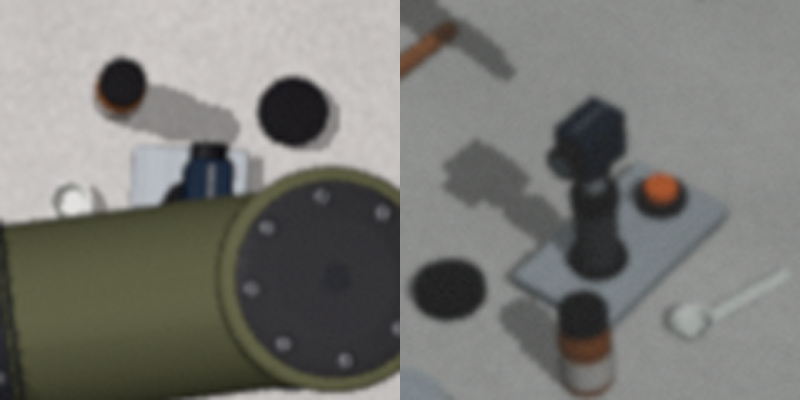

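The camera block floats free on its spring and the button is back up, with the block edges at crop columns 184 to 232. Next I'll move over it, descend and grip.

```bash
python3 jog.py '0 0 0 -.045 0 0 .085;0 0 0 -.044 0 0 .085;0 0 0 0 0 .04 .085;0 0 0 0 0 .04 .085;0 0 0 0 0 .03 .085;0 0 0 0 0 .011 .085;0 0 0 0 0 0 .085'
python3 - <<'E'
from h import *
go([.631,-.139,.133],176.5)
from workcell import arm, eyes, order
c=eyes.capture('wrist');cv2.imwrite('pics/w4.png',c['pixels'][:,:,::-1])
E
```

```text
clock: 6.82
eef_pos: [0.6307, -0.139, 0.1334]
ee_rot: [[-0.998, 0.059, -0.0], [0.059, 0.998, -0.0], [0.0, -0.0, -1.0]]
ft_force: [-0.1, 1.2, 1.1]
gripper_width: 0.0851
gripper_force: 0.0
t 6.825 tcp [ 0.6307 -0.139   0.1334] w 0.08513015952044758 F [-0.1  1.2  1.1]
rotvec [-0.0004 -0.0004  0.0018] d now [-0.0003  0.      0.0004] d after turn [-0.0003  0.      0.0004]
```

View pics/w4.png

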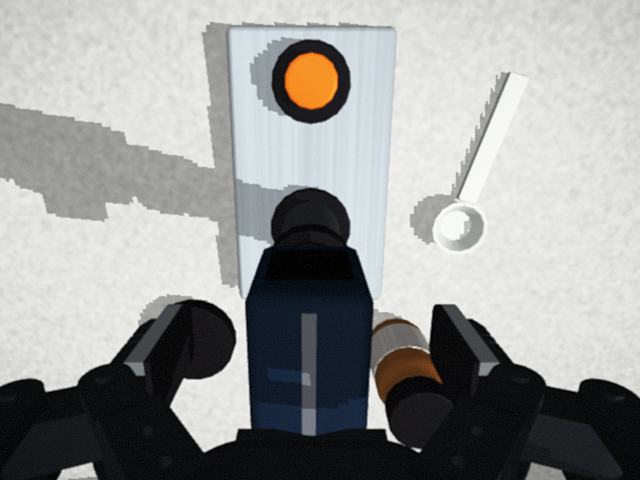

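The block (columns 247 to 372) sits centred between the fingers (162 to 460). I'll grip it with 60 N.

```bash
python3 jog.py '0 0 0 0 0 0 .05;0 0 0 0 0 0 .03;0 0 0 0 0 0 .02;0 0 0 0 0 0 .02;0 0 0 0 0 0 .02;0 0 0 0 0 0 .02' 60
```

```text
clock: 7.62
eef_pos: [0.6309, -0.1393, 0.1335]
ee_rot: [[-0.998, 0.06, 0.001], [0.06, 0.998, -0.001], [-0.001, -0.001, -1.0]]
ft_force: [1.3, -2.8, -0.4]
gripper_width: 0.0359
gripper_force: 63.7
```

```bash
python3 jog.py '0 0 0 0 0 -.01 .02;0 0 0 0 0 -.015 .02;0 0 0 0 0 -.015 .02;0 0 0 0 0 0 .02'; python3 jog.py '0 0 0 0 0 -.015 .02;0 0 0 0 0 -.015 .02;0 0 0 0 0 -.015 .02;0 0 0 0 0 -.015 .02;0 0 0 0 0 0 .02;0 0 0 0 0 0 .02'
```

```text
clock: 8.12
eef_pos: [0.6307, -0.1391, 0.1739]
ee_rot: [[-0.998, 0.06, 0.0], [0.06, 0.998, -0.0], [-0.0, -0.0, -1.0]]
ft_force: [2.4, -4.3, -5.8]
gripper_width: 0.0354
gripper_force: 63.1
clock: 8.88
eef_pos: [0.6307, -0.139, 0.231]
ee_rot: [[-0.998, 0.06, -0.002], [0.06, 0.998, 0.0], [0.002, -0.0, -1.0]]
ft_force: [3.5, -5.6, -8.4]
gripper_width: 0.0355
gripper_force: 62.7
```

```bash
python3 jog.py '0 0 0 0 0 -.005 .02;0 0 0 0 0 -.004 .02;0 0 0 0 0 0 .02;0 0 0 0 0 0 .02'; python3 jog.py '0 0 0 0 0 -.002 .02;0 0 0 0 0 0 .02;0 0 0 0 0 0 .02';python3 jog.py '0 0 0 0 0 -.002 .02;0 0 0 0 0 0 .02;0 0 0 0 0 0 .02'
```

```text
clock: 9.38
eef_pos: [0.6307, -0.139, 0.2398]
ee_rot: [[-0.998, 0.06, -0.002], [0.06, 0.998, 0.0], [0.002, -0.0, -1.0]]
ft_force: [4.0, -5.5, -8.9]
gripper_width: 0.0354
gripper_force: 62.7
clock: 9.75
eef_pos: [0.6307, -0.139, 0.2417]
ee_rot: [[-0.998, 0.06, -0.003], [0.06, 0.998, 0.0], [0.003, -0.0, -1.0]]
ft_force: [4.6, -5.2, -8.8]
gripper_width: 0.0353
gripper_force: 62.6
clock: 10.12
eef_pos: [0.6307, -0.139, 0.2437]
ee_rot: [[-0.998, 0.06, -0.003], [0.06, 0.998, 0.0], [0.003, -0.0, -1.0]]
ft_force: [3.7, -6.4, -8.6]
gripper_width: 0.0353
gripper_force: 62.6
```

```bash
python3 jog.py '0 0 0 0 0 -.002 .02;0 0 0 0 0 0 .02;0 0 0 0 0 0 .02';python3 jog.py '0 0 0 0 0 -.0015 .02;0 0 0 0 0 0 .02;0 0 0 0 0 0 .02';
```

```text
clock: 10.5
eef_pos: [0.6304, -0.139, 0.2447]
ee_rot: [[-0.998, 0.061, -0.004], [0.061, 0.998, 0.0], [0.004, 0.0, -1.0]]
ft_force: [4.2, -5.9, -11.4]
gripper_width: 0.0352
gripper_force: 63.1
clock: 10.88
eef_pos: [0.6304, -0.1389, 0.2447]
ee_rot: [[-0.998, 0.061, -0.006], [0.061, 0.998, 0.001], [0.006, 0.0, -1.0]]
ft_force: [5.4, -6.5, -16.1]
gripper_width: 0.0352
gripper_force: 62.6
```

```bash
python3 - <<'E'
from h import *
from workcell import arm, eyes, order
c=eyes.capture('scene')
cv2.imwrite('pics/s5.png',cv2.resize(c['pixels'][100:300,200:400,::-1],(600,600),interpolation=cv2.INTER_CUBIC))
go([.631,-.139,.2447],176.5)
E
```

```text
t 10.925 tcp [ 0.6304 -0.1389  0.2447] w 0.035570563688385244 F [  4.8  -7.5 -15.2]
rotvec [ 0.0003 -0.0059  0.0003] d now [-0.0006 -0.      0.    ] d after turn [-0.0006 -0.      0.    ]
```

View pics/s5.png

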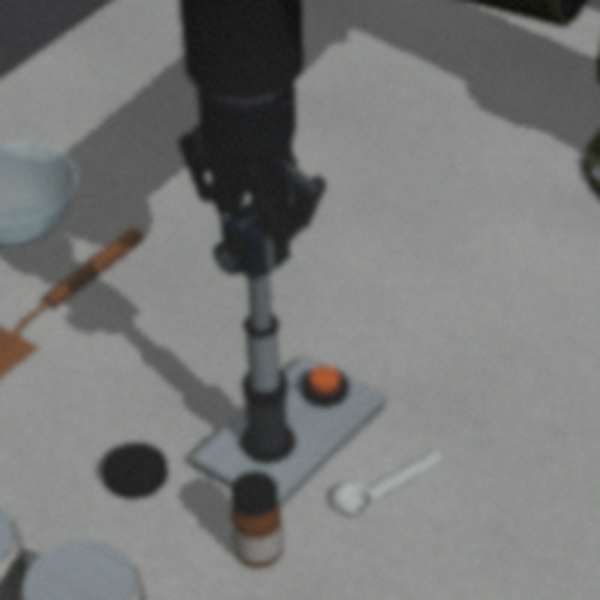

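Both sections are out, the thin tube around (260,300) and the thick one around (263,360). The camera is held in the gripper at (245,245), and the jar, lid and spoon are unmoved.

```bash
python3 -c "
from workcell import arm, eyes, order
print(order.sign_off())"
```

```text
the job is handed in; nothing more can be done
None
```

The button is pressed, the latch has let go, and the gripper is holding the camera against the second stop with both tube sections out; the job is handed in at about 11 s, with no verdict printed.

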